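# Hang the condiment caddies on their hook stands

### The arm

A 7-joint arm with a two-finger parallel gripper is mounted at the origin on a cart in front of the work surface, level with it; the furniture and walls round the work are solid. World frame = base frame: x ahead of the robot, y to its left, z up, the work surface at z = 0. Lengths are in m, angles in rad, forces in N, time in s.
With the tool pointing down it reaches from about 0.425 to 0.925 m from the base axis. Payload 6.8 kg.
Tool frame: the origin (TCP) lies at the very end of the fingers, on their centre line; the grasp point (between the pads) lies 19 mm behind it; z points along the fingers, y is the line along which they close (so a half turn about z gives the same grasp; the last joint's range is limited). The gripper opens to 85 mm and grips with 20 to 120 N. Pads are 22 mm wide; open, the fingers measure 114 mm over their backs; the gripper's body (76 mm by 85 mm) begins 54 mm behind the grasp point. The pads swing forward as they close: fully open they stand 13 mm farther back than shut.
Start: joints at [1.026, 0.477, 0.022, 1.555, -0.011, 1.109, -0.083], TCP at [0.286, -0.612, 0.231] pointing down, gripper open.
Joint ranges: [-2.96, 2.96], [-0.34, 2.1], [-1.41, 1.46], [0.24, 2.44], [-1.37, 4.51], [0.17, 1.92], [-2.96, 2.96]. Speed limits (rad/s): [2.39, 2.39, 3.14, 3.14, 3.14, 3.14, 3.14].

### API

Orientations are given as a rotation vector (axis times angle).
In Python, from bench import r gives the robot as it stands. The module is installed in compiled form; this text tells all that it offers.
- The arm moves only by the tool servo_tool, never from a script. Its argument "commands" is a list of rows, each a list of 7 numbers: the turn, a rotation vector about the world's x, y, z in degrees, then the shift along the world's x, y, z in mm, then the closure, from 0 (fully open) to 1 (shut). A call has 1 to 5 rows; each row is the pose to reach, as a shift and turn from the pose commanded when the call began; what a row does not reach only later rows make up. A row lasts 1/12 s, in which the tool goes at most 41.7 mm and 7.16 degrees, less where a joint would pass 70% of its speed; a pose out of reach is approached as far as the arm can. A call with a gripper value outside its range is refused whole. The fingers move at their own pace and stop on an object; "force" is the grip in N (left out, the last holds). Time passes only in rows, so rows that repeat a pose let the fingers close. It gives the time, the measured TCP pose, the force, the opening and the grip force at its end, in the units of the state.
- r.get_obs(): the state, without advancing time (a new reading comes with each control period).
- r.grab_frame(name): name is "scene" or "top"; returns (picture, depth): 384x512x3 uint8, blue, green, red; 384x512 float32, m along the optical axis (not along the pixel's ray), 0 where there is no reading.
- r.camera_info(name): a dict with "vertical_fov" (degrees; the focal length in pixels is half the picture's height over the tangent of half this angle, whatever the lens; pixels are square), "cx", "cy" (the principal point, pixels), "cam_to_world" (4x4, takes a point from camera to world coordinates). Camera axes: x right, y up, looking along -z (the intrinsics and any distortion apply to the point x, -y, -z); pixel columns grow to the right and rows downward; lengths in m; the calibration is good to about 2 mm. A picture is of the moment at which its call begins. camera_info takes no time and is no camera call.
- r.hand_in(): hands the job in; it is judged then, once.
The state is a dict: "clock": time; "joints": joint angles; "qvel": joint speeds; "tau": joint torques, N m; "tcp_pos": TCP position; "orientation": TCP orientation; "contact_force": force on the tool from outside, world axes, zero at the start; "moment": the same for the moment, N m; "grip_width": finger opening in m; "gripper_force": force on a finger pad.
Only numpy, scipy, OpenCV 4.12 (cv2) and the standard library are available. Lean on these libraries where they do the work, as an engineer would, in place of code of your own. Each camera call takes 0.05 s, during which the arm holds its last target. There are 200 camera calls.

### The job

Hang the two empty steel caddies up by their handles: the deep caddy on the high double hook and the shallow caddy on the low one, each with its handle rod lying fully down in the dips of both prongs, hanging level, still and free of the hand. Leave the carafe, the small brown bottle, the toothpick glass and the shaker standing where they are.

Things in the scene. Friction and masses are not known exactly. Their poses are not given: they have to be found in the camera images.
- deep_caddy: loose open steel caddy, 60 (its x) x 110 (y) mm, 95 mm deep, walls 3 mm, empty, 0.1-0.25 kg; origin: centre of underside, z up; front and back alike. Rigid bail handle: arch of 6 mm rod in its y-z plane, legs at y = +-52.5, level top rod along y, centred 155 mm above the underside (57 mm free between rod and rim), corners cut 8 mm; round wooden grip 16 mm thick on its middle 44 mm
- deep_caddy_bail (a point): centre of the deep caddy's wooden grip (on the rod's axis, 155 mm above the underside); axes as the caddy's
- shallow_caddy: loose open steel caddy, 60 (its x) x 110 (y) mm, 45 mm deep, walls 3 mm, empty, 0.1-0.25 kg; origin: centre of underside, z up; front and back alike. Rigid bail handle: arch of 6 mm rod in its y-z plane, legs at y = +-52.5, level top rod along y, centred 105 mm above the underside (57 mm free between rod and rim), corners cut 8 mm; round wooden grip 16 mm thick on its middle 44 mm
- shallow_caddy_bail (a point): centre of the shallow caddy's wooden grip (on the rod's axis, 105 mm above the underside); axes as the caddy's
- high_stand: fixed steel hook stand, the higher one; origin: foot of its upright, z up. Base plate x -65 to +25, 70 mm wide, 8 mm thick; upright 14 mm thick. A 78 mm crossbar on top at x = 0 bears two 7 mm prongs along -x at y = +-34 (61 mm free between). Each runs level to x = -50, falls 12 mm to a dip at x = -75, rises 14 mm to a tip ending at x = -97
- high_stand_seat (a point): where the middle of a bail rod's axis lies when fully home in the dips of both prongs: midway between them, 190 mm above the counter, 74 mm in front of the upright (-x); axes as the stand's. With the deep one hung here its underside is 30 to 35 mm above the counter
- low_stand: fixed steel hook stand, the lower one; origin: foot of its upright, z up. Base plate x -65 to +25, 70 mm wide, 8 mm thick; upright 14 mm thick. A 78 mm crossbar on top at x = 0 bears two 7 mm prongs along -x at y = +-34 (61 mm free between). Each runs level to x = -50, falls 12 mm to a dip at x = -75, rises 14 mm to a tip ending at x = -97
- low_stand_seat (a point): where the middle of a bail rod's axis lies when fully home in the dips of both prongs: midway between them, 135 mm above the counter, 74 mm in front of the upright (-x); axes as the stand's. With the shallow one hung here its underside is 30 to 35 mm above the counter
- carafe: glass carafe with a lid, 68 mm across, 141 mm tall, standing at the back between the stands; loose bystander, origin at the centre of its underside
- vial: small brown bottle with a cap, 25 mm across, 78 mm tall, standing near the front edge; loose bystander, origin at the centre of its underside
- tooth_jar: open glass of toothpicks, 45 mm across, 72 mm tall, standing at the back left; loose bystander, origin at the centre of its underside
- shaker: glass spice shaker with a steel cap, 41 mm across, 87 mm tall, standing at the back right; loose bystander, origin at the centre of its underside

How it is judged:
At the end, for the whole second after the job is handed in: Deep caddy on the high stand, shallow caddy on the low one: each bail middle within 8 mm along the prongs, 16 mm sideways and 6 mm in height of the seat point, rod within 0.2 rad of square, caddy within 0.2 rad of upright, slower than 30 mm/s and 0.3 rad/s (x of deep_caddy_bail in the frame of high_stand_seat between -0.008 and 0.008 m and y of deep_caddy_bail in the frame of high_stand_seat between -0.016 and 0.016 m and z of deep_caddy_bail in the frame of high_stand_seat between -0.006 and 0.006 m and angle between the y axis of deep_caddy and the y axis of high_stand, either way round below 0.2 rad and angle between each of deep_caddy, shallow_caddy's own z axis and vertical below 0.2 rad and linear speed of each of deep_caddy, shallow_caddy below 0.03 m/s and angular speed of each of deep_caddy, shallow_caddy below 0.3 rad/s and x of shallow_caddy_bail in the frame of low_stand_seat between -0.008 and 0.008 m and y of shallow_caddy_bail in the frame of low_stand_seat between -0.016 and 0.016 m and z of shallow_caddy_bail in the frame of low_stand_seat between -0.006 and 0.006 m and angle between the y axis of shallow_caddy and the y axis of low_stand, either way round below 0.2 rad); the robot touches nothing.
It fails at once if the carafe is pushed more than 30 mm or tipped over (distance of carafe from where it was at the start of the episode above 0.03 m or angle between carafe's own z axis and vertical above 0.5 rad).
It fails at once if the vial is pushed more than 30 mm or tipped over (distance of vial from where it was at the start of the episode above 0.03 m or angle between vial's own z axis and vertical above 0.5 rad).
It fails at once if the tooth jar is pushed more than 30 mm or tipped over (distance of tooth_jar from where it was at the start of the episode above 0.03 m or angle between tooth_jar's own z axis and vertical above 0.5 rad).
It fails at once if the shaker is pushed more than 30 mm or tipped over (distance of shaker from where it was at the start of the episode above 0.03 m or angle between shaker's own z axis and vertical above 0.5 rad).
It also fails if it takes over 72 s, if anything falls off the work surface, if the arm or the gripper's body presses on something with over 40 N, if the wrist force passes 120 N, or if a joint passes its speed limit or range.

## Working session

There is one attempt and no reset: what is moved stays moved. The work goes in short steps, Python scripts to look and compute and a tool call to move; the robot and the scene stay as the last step left them, time stands still between calls to the robot, and variables do not carry over. Pictures are saved under pics/ and viewed, at most 10 in all, crops included, and the job is handed in when it is done.

Besides the shell and the picture viewer there is one more tool, called after "Call:" in YAML: its name, and indented under it one key for each argument. servo_tool: Moves the arm, as the interface text tells. Its arguments: {"type":"object","properties":{"commands":{"type":"array"},"force":{"type":"number"}},"required":["commands"]}

```bash
mkdir -p pics; cat > h.py <<'E'
import numpy as np, cv2
from bench import r
def grab(n):
    p,d=r.grab_frame(n); np.savez(f'{n}.npz',p=p,d=d); return p,d
def world(n,d):
    i=r.camera_info(n); f=d.shape[0]/2/np.tan(np.radians(i['vertical_fov']/2))
    v,u=np.mgrid[:d.shape[0],:d.shape[1]]
    P=np.stack([(u-i['cx'])/f*d,-(v-i['cy'])/f*d,-d,np.ones_like(d)],-1)
    return (P@np.array(i['cam_to_world']).T)[...,:3]
E
python3 - <<'E'
from h import *
for n in('scene','top'):
    p,d=grab(n); cv2.imwrite(f'pics/{n}0.png',p); print(r.camera_info(n),d.min(),d.max())
print(r.get_obs())
E
```

```text
{'vertical_fov': 55.44064195791753, 'cx': 262.1505373227929, 'cy': 194.04363736535566, 'cam_to_world': array([[-0.8643416 ,  0.20090727, -0.46103131,  0.03662188],
       [-0.50266548, -0.37343361,  0.77966323,  0.89115933],
       [-0.01552458,  0.90563989,  0.42376336,  0.57153687],
       [ 0.        ,  0.        ,  0.        ,  1.        ]])} 0.0 3.9999628
{'vertical_fov': 46.86198268457362, 'cx': 262.9271641451287, 'cy': 185.852240779734, 'cam_to_world': array([[ 0.01687308,  0.9950998 , -0.0974253 ,  0.40784084],
       [-0.99984758,  0.0172296 ,  0.00281919,  0.04920654],
       [ 0.00448398,  0.09736289,  0.99523885,  1.39924786],
       [ 0.        ,  0.        ,  0.        ,  1.        ]])} 0.0 2.1636448
{'clock': 0.1, 'joints': array([ 1.0259147 ,  0.47773747,  0.02235292,  1.55634467, -0.01151926,
        1.10931036, -0.08312456]), 'qvel': array([ 0.00055224, -0.00109166,  0.00164195, -0.00261455,  0.00113054,
       -0.00042581,  0.00099149]), 'tau': array([ 4.24347381e-03, -5.97759283e+01,  1.61348607e+00, -2.81953812e+01,
        1.28523240e-02,  4.97762507e-03, -3.84472912e-06]), 'tcp_pos': array([ 0.28530473, -0.6111492 ,  0.23041304]), 'orientation': array([-3.06541239e+00, -6.80272468e-01,  7.35695922e-04]), 'contact_force': array([ 0.18809656, -0.0131456 , -0.38287647]), 'moment': array([-0.00049102,  0.02902183, -0.02108902]), 'gripper_force': 0.0, 'grip_width': 0.08530301365118177}
```

View pics/scene0.png

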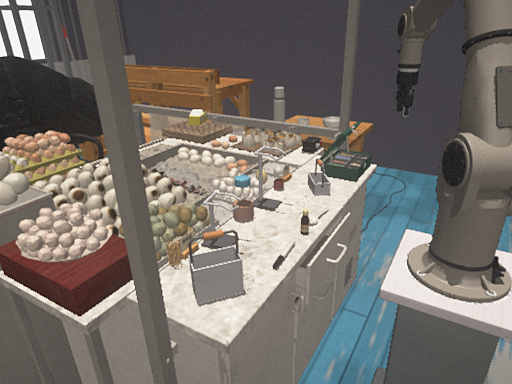

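View pics/top0.png

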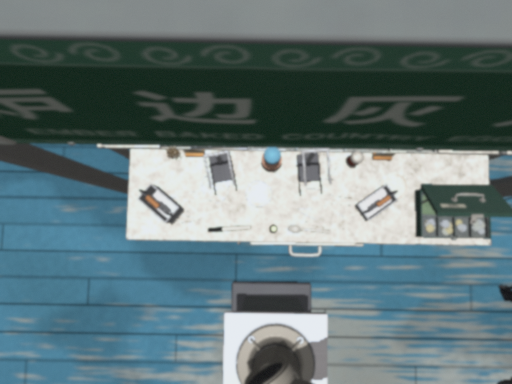

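```bash
python3 - <<'E'
from h import *
t=np.load('top.npz');s=np.load('scene.npz')
a=cv2.resize(t['p'][140:245,120:410],None,fx=2.75,fy=2.75,interpolation=cv2.INTER_CUBIC)
b=cv2.resize(s['p'][140:310,150:410],None,fx=1.8,fy=1.8,interpolation=cv2.INTER_CUBIC)
c=np.zeros((a.shape[0]+b.shape[0],800,3),np.uint8);c[:a.shape[0],:a.shape[1]]=a;c[a.shape[0]:,:b.shape[1]]=b
cv2.imwrite('pics/z.png',c)
for n,D,box in(('top',t,(140,245,120,410)),('scene',s,(140,310,150,410))):
    W=world(n,D['d']); hsv=cv2.cvtColor(D['p'],cv2.COLOR_BGR2HSV)
    m=cv2.inRange(hsv,(5,120,70),(18,255,255))
    k,l,st,ce=cv2.connectedComponentsWithStats(m)
    for i in range(1,k):
        if st[i,4]>7:
            q=W[l==i]; print(n,ce[i].round(1),st[i],np.median(q,0).round(3))
W=world('top',t['d'])
box=W[140:245,120:410]
# heights above counter map
h=box[...,2]
print('counter z',np.median(h))
m=((h>0.02)&(h<.4)&(box[...,0]<1.0)).astype(np.uint8)
k,l,st,ce=cv2.connectedComponentsWithStats(m)
for i in range(1,k):
    if st[i,4]>12:
        q=box[l==i]; print((ce[i]+[120,140]).round(1),st[i,4],q.min(0).round(3),q.max(0).round(3),np.median(q,0).round(3))
E
```

```text
top [194. 154.] [187 154  15   1  15] [0.64  0.265 0.018]
top [381.1 157.3] [374 156  16   3  36] [ 0.64  -0.324  0.018]
top [151.7 201. ] [147 196  11  10  40] [0.481 0.355 0.162]
top [382.6 200.7] [378 197  11   8  20] [ 0.495 -0.304  0.113]
scene [186.   87.7] [ 125   65  129   52 4396] [ 2.219 -1.42   0.05 ]
scene [146.1 126.3] [142 113   8  30 155] [ 2.745 -1.543 -0.287]
scene [307.1 119.9] [285 115  39  11 186] [ 1.13  -1.687 -0.108]
scene [352.  122.7] [350 121   6   6  24] [ 0.816 -1.762 -0.108]
scene [359.  135.7] [349 122  24  30 341] [ 0.7   -1.609 -0.111]
scene [246.6 128.1] [245 127   5   4  14] [0.037 0.891 0.572]
scene [269.3 132.7] [266 131   8   4  12] [ 0.95  -0.732  0.06 ]
scene [101.7 140.4] [ 97 135   9  13  48] [ 2.788 -1.059 -0.31 ]
scene [281.4 136.2] [279 135   5   4   9] [ 0.846 -0.674  0.061]
scene [304.5 136.2] [301 134   9   7  31] [ 0.977 -1.268 -0.106]
scene [325.8 141.8] [321 137  14  13  81] [ 0.817 -1.229 -0.108]
scene [ 88.9 150.5] [ 80 141  19  20 247] [ 2.485 -0.72  -0.292]
scene [104.4 152.1] [103 149   4   7  22] [ 3.101 -1.271 -0.539]
scene [31
[... 702 characters left out ...]
21] [0.644 0.056 0.15 ] [0.614 0.024 0.137]
[211.4 160.1] 371 [0.522 0.128 0.02 ] [0.656 0.297 0.149] [0.618 0.199 0.139]
[314.4 160.3] 326 [ 0.53  -0.14   0.021] [ 0.634 -0.057  0.206] [ 0.62  -0.092  0.196]
[354.5 157.6] 182 [ 0.612 -0.251  0.021] [ 0.652 -0.216  0.092] [ 0.628 -0.23   0.082]
[384.5 154. ] 92 [ 0.637 -0.359  0.02 ] [ 0.651 -0.299  0.067] [ 0.647 -0.331  0.039]
[121.3 183.2] 44 [0.523 0.48  0.023] [0.559 0.483 0.058] [0.542 0.482 0.039]
[157.2 202.8] 628 [0.424 0.295 0.02 ] [0.539 0.417 0.167] [0.48  0.357 0.091]
[378.6 201.5] 379 [ 0.441 -0.365  0.021] [ 0.552 -0.243  0.118] [ 0.496 -0.304  0.048]
[272.5 227.9] 56 [0.4   0.003 0.028] [0.424 0.025 0.08 ] [0.412 0.015 0.057]
```

View pics/z.png

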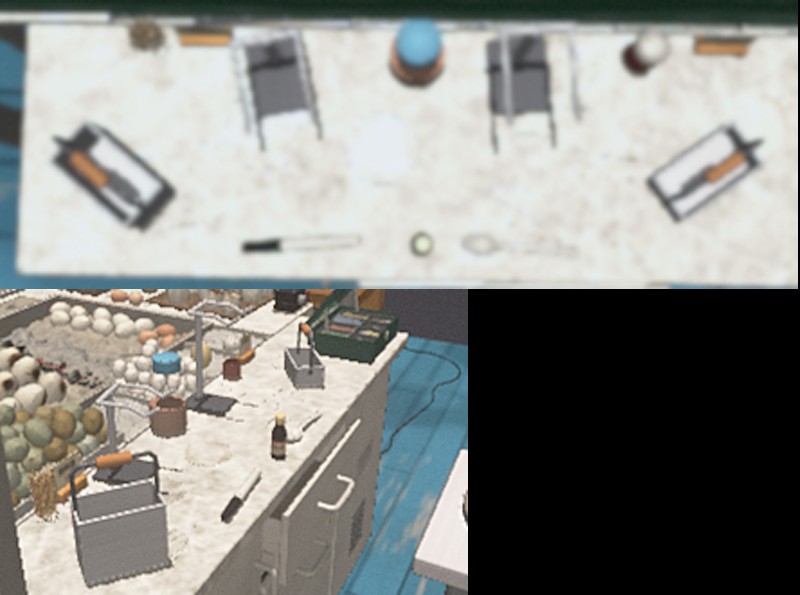

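```bash
python3 - <<'E'
from h import *
from scipy.spatial.transform import Rotation as R
o=r.get_obs(); print('tool axes',R.from_rotvec(o['orientation']).as_matrix().round(3).tolist())
D={n:np.load(n+'.npz') for n in('top','scene')}
C={n:world(n,D[n]['d']).reshape(-1,3) for n in D}
def sel(n,x,y,z):
    P=C[n]; return P[np.all([(P[:,i]>b[0])&(P[:,i]<b[1]) for i,b in enumerate((x,y,z))],0)]
def rect(Q,t):
    if len(Q)<5: print(t,len(Q));return
    (c,s,a)=cv2.minAreaRect((Q[:,:2]*1000).astype(np.float32)); print(t,len(Q),np.round(c,1),np.round(s,1),round(a,1),'medz',np.median(Q[:,2]).round(4))
for n in C:
    for nm,x,y,dep in(('deep',(.40,.56),(.28,.43),.155),('shal',(.42,.57),(-.38,-.23),.105)):
        rod=sel(n,x,y,(dep-.015,dep+.015))
        rect(rod,f'{n} {nm} rod'); rect(sel(n,x,y,(.02,dep-.05)),f'{n} {nm} body')
        c=rod[:,:2].mean(0); v=np.linalg.svd(rod[:,:2]-c)[2][0]; print('  rod yaw',np.degrees(np.arctan2(v[1],v[0])).round(1),c.round(4))
    for nm,y,z in(('low',(.12,.26),.135),('high',(-.16,-.04),.19)):
        y0=np.mean(y)
        p=sel(n,(.5,.66),y,(z-.025,z+.03)); rect(p,f'{n} {nm} top')
        # prongs only: x < crossbar
        for side in(0,1):
            q=p[(p[:,0]<.60)]
            med=(q[:,1].min()+q[:,1].max())/2; q=q[(q[:,1]>med)==bool(side)]
            if len(q)<4: print(len(q));continue
            k=np.polyfit(q[:,0],q[:,1],1); print('  prong',len(q),'x',q[:,0].min().round(4),q[:,0].max().round(4),'y@.55',np.polyval(k,.55).round(4),'slope',k[0].round(3))
for n in D:
    g=cv2.cvtColor(D[n]['p'],cv2.COLOR_BGR2HSV).reshape(-1,3)
    for nm,y in(('low',(.10,.28)),('high',(-.17,-.03))):
        P=C[n]; m=(g[:,2]<100)&(P[:,0]>.52)&(P[:,0]<.68)&(P[:,1]>y[0])&(P[:,1]<y[1])&(abs(P[:,2]-.006)<.012)
        rect(P[m],f'{n} {nm} base')
E
```

```text
tool axes [[0.906, 0.423, -0.001], [0.423, -0.906, 0.001], [-0.0, -0.002, -1.0]]
top deep rod 141 [480.8 356.1] [111.2  15.8] 50.9 medz 0.1581
top deep body 478 [481.1 356.1] [113.   62.7] 50.4 medz 0.074
  rod yaw -129.5 [0.4801 0.3542]
top shal rod 128 [ 497.1 -302.9] [ 15.6 110.3] 37.5 medz 0.1095
top shal body 239 [ 498.5 -304.8] [ 62.5 113.8] 35.7 medz 0.0439
  rod yaw 126.0 [ 0.4968 -0.3025]
top low top 258 [579.  174.7] [102.1  76.3] 12.9 medz 0.1411
  prong 55 x 0.537 0.5982 y@.55 0.1337 slope 0.22
  prong 68 x 0.5218 0.5999 y@.55 0.2034 slope 0.215
top high top 285 [582.8 -98.6] [100.7  75.6] 5.4 medz 0.1967
  prong 60 x 0.536 0.5995 y@.55 -0.1351 slope 0.099
  prong 68 x 0.5297 0.5992 y@.55 -0.067 slope 0.094
scene deep rod 249 [477.3 358.9] [109.2  13.1] 52.6 medz 0.1555
scene deep body 2161 [478.9 357.2] [112.5  65.4] 49.6 medz 0.0681
  rod yaw 50.6 [0.4773 0.3599]
scene shal rod 47 [ 495.7 -302.3] [ 14.4 107.9] 40.3 medz 0.1051
scene shal body 278 [ 494.8 -303.9] [ 64.2 119.6] 36.3 medz 0.0348
  rod yaw 127.3 [ 0.4905 -0.2954]
scene low top 262 [574.5 175.7] [100.4  77.2] 12.7 medz 0.1388
  prong 64 x 0.5322 0.5977 y@.55 0.1365 slope 0.22
  prong 85 x 0.5179 0.5988 y@.55 0.2058 slope 0.226
scene high top 182 [579.3 -97.5] [103.2  80.1] 6.9 medz 0.1923
  prong 46 x 0.532 0.5988 y@.55 -0.1339 slope 0.105
  prong 54 x 0.5255 0.5971 y@.55 -0.0648 slope 0.085
top low base 87 [645.1 213.4] [115.5  56.4] 47.4 medz 0.0071
top high base 79 [607.4 -93. ] [56.  74.6] 21.3 medz 0.0078
scene low base 100 [591.7 188.2] [134.7 147.9] 18.5 medz 0.0058
scene high base 95 [607.7 -91.1] [95.3 70.4] 5.3 medz 0.0053
```

Call:
servo_tool:
  commands:
    - [0,0,7,7,38,0,0]
    - [0,0,14,14,76,0,0]
    - [0,0,21,20,114,0,0]
    - [0,0,28,27,152,0,0]
    - [0,0,35,34,190,0,0]
  force: 40

```text
clock: 0.52
tcp_pos: [0.3193, -0.4196, 0.2309]
orientation: [-2.715, -1.579, 0.001]
contact_force: [0.5, -0.1, -0.1]
grip_width: 0.0852
gripper_force: 0.0
```

Call:
servo_tool:
  commands:
    - [0,0,7,35,24,0,0]
    - [0,0,14,70,48,0,0]
    - [0,0,21,105,72,0,0]
    - [0,0,28,140,96,0,0]
    - [0,0,35,175,118,0,0]

```text
clock: 0.93
tcp_pos: [0.4932, -0.3035, 0.2313]
orientation: [-2.115, -2.323, 0.0]
contact_force: [-0.4, -0.9, -0.1]
grip_width: 0.0854
gripper_force: 0.0
```

Call:
servo_tool:
  commands:
    - [0,0,7,0,0,0,0]
    - [0,0,14,0,0,0,0]
    - [0,0,21,0,0,0,0]
    - [0,0,28,0,0,0,0]
    - [0,0,31,0,0,0,0]

```text
clock: 1.35
tcp_pos: [0.4919, -0.305, 0.2308]
orientation: [-1.416, -2.803, -0.0]
contact_force: [-0.2, -0.8, 0.4]
grip_width: 0.085
gripper_force: 0.0
```

Call:
servo_tool:
  commands:
    - [0,0,0,4,1,-30,0]
    - [0,0,0,4,1,-60,0]
    - [0,0,0,4,1,-85,0]
    - [0,0,0,4,1,-105,0]
    - [0,0,0,4,1,-120,0]

```text
clock: 1.77
tcp_pos: [0.4949, -0.3035, 0.1088]
orientation: [-1.424, -2.797, -0.0]
contact_force: [-0.7, 0.8, -0.2]
grip_width: 0.0858
gripper_force: 0.0
```

Call:
servo_tool:
  commands:
    - [0,0,0,0,0,-10,0]
    - [0,0,0,0,0,-20,0]
    - [0,0,0,0,0,-24,0]
    - [0,0,0,0,0,-24,0]
    - [0,0,0,0,0,-24,0]

```text
clock: 2.18
tcp_pos: [0.4966, -0.3042, 0.0878]
orientation: [1.425, 2.799, 0.0]
contact_force: [-0.2, -0.6, 0.6]
grip_width: 0.0856
gripper_force: 0.0
```

Call:
servo_tool:
  commands:
    - [0,0,0,0,0,0,0.3]
    - [0,0,0,0,0,0,0.5]
    - [0,0,0,0,0,0,0.7]
    - [0,0,0,0,0,0,0.9]
    - [0,0,0,0,0,0,1]

```text
clock: 2.6
tcp_pos: [0.4963, -0.3042, 0.0876]
orientation: [1.426, 2.799, -0.0]
contact_force: [0.1, 0.3, -0.3]
grip_width: 0.0255
gripper_force: 0.0
```

Call:
servo_tool:
  commands:
    - [0,0,0,0,0,0,1]
    - [0,0,0,0,0,0,1]
    - [0,0,0,0,0,0,1]
    - [0,0,0,0,0,0,1]
    - [0,0,0,0,0,0,1]

```text
clock: 3.02
tcp_pos: [0.4962, -0.3043, 0.0875]
orientation: [1.426, 2.799, -0.0]
contact_force: [-1.8, -0.0, 4.0]
grip_width: 0.0145
gripper_force: 39.1
```

Call:
servo_tool:
  commands:
    - [0,0,0,0,0,8,1]
    - [0,0,0,0,0,22,1]
    - [0,0,0,0,0,42,1]
    - [0,0,0,0,0,68,1]
    - [0,0,0,0,0,96,1]

```text
clock: 3.43
tcp_pos: [0.4955, -0.3034, 0.1836]
orientation: [-1.424, -2.798, -0.001]
contact_force: [0.7, -0.1, -1.3]
grip_width: 0.0145
gripper_force: 39.0
```

Call:
servo_tool:
  commands:
    - [0,0,0,0,0,30,1]
    - [0,0,0,0,0,65,1]
    - [0,0,0,0,0,100,1]
    - [0,0,0,0,0,128,1]
    - [0,0,0,0,0,144,1]

```text
clock: 3.85
tcp_pos: [0.4974, -0.3041, 0.3315]
orientation: [1.423, 2.795, 0.0]
contact_force: [-0.0, -0.4, -1.4]
grip_width: 0.0147
gripper_force: 39.1
```

Call:
servo_tool:
  commands:
    - [0,0,-2,-1,8,0,1]
    - [0,0,-4,-3,24,0,1]
    - [0,0,-6,-5,46,0,1]
    - [0,0,-8,-7,74,0,1]
    - [0,0,-10,-10,104,0,1]

```text
clock: 4.27
tcp_pos: [0.4858, -0.1994, 0.3272]
orientation: [-1.668, -2.662, -0.0]
contact_force: [1.1, 0.5, -1.0]
grip_width: 0.0146
gripper_force: 39.0
```

Call:
servo_tool:
  commands:
    - [0,0,-2,-4,32,0,1]
    - [0,0,-4,-8,64,0,1]
    - [0,0,-6,-11,96,0,1]
    - [0,0,-8,-14,128,0,1]
    - [0,0,-10,-17,160,0,1]

```text
clock: 4.68
tcp_pos: [0.4685, -0.0384, 0.3274]
orientation: [1.892, 2.508, -0.0]
contact_force: [0.1, 0.7, -1.2]
grip_width: 0.0149
gripper_force: 39.0
```

Call:
servo_tool:
  commands:
    - [0,0,-1,-5,32,0,1]
    - [0,0,-2,-9,64,0,1]
    - [0,0,-3,-12,94,0,1]
    - [0,0,-4,-14,120,0,1]
    - [0,0,-4,-16,142,0,1]

```text
clock: 5.1
tcp_pos: [0.4523, 0.1043, 0.3276]
orientation: [1.975, 2.443, 0.0]
contact_force: [0.0, -0.5, -0.7]
grip_width: 0.0146
gripper_force: 39.0
```

Call:
servo_tool:
  commands:
    - [0,0,0,0,14,0,1]
    - [0,0,0,0,24,0,1]
    - [0,0,0,0,32,0,1]
    - [0,0,0,0,38,0,1]
    - [0,0,0,0,43,0,1]

```text
clock: 5.52
tcp_pos: [0.4531, 0.1452, 0.3273]
orientation: [-1.976, -2.442, 0.0]
contact_force: [-0.9, -0.7, -2.0]
grip_width: 0.0142
gripper_force: 39.0
```

Call:
servo_tool:
  commands:
    - [0,0,0,0,1,-10,1]
    - [0,0,0,0,1,-30,1]
    - [0,0,0,0,1,-60,1]
    - [0,0,0,0,1,-90,1]
    - [0,0,0,0,1,-115,1]

```text
clock: 5.93
tcp_pos: [0.4525, 0.1447, 0.2099]
orientation: [-1.978, -2.44, 0.002]
contact_force: [-0.7, -0.3, -1.5]
grip_width: 0.0141
gripper_force: 39.0
```

Call:
servo_tool:
  commands:
    - [0,0,0,0,0,-25,1]
    - [0,0,0,0,0,-45,1]
    - [0,0,0,0,0,-58,1]
    - [0,0,0,0,0,-66,1]
    - [0,0,0,0,0,-70,1]

```text
clock: 6.35
tcp_pos: [0.4525, 0.1451, 0.1408]
orientation: [-1.976, -2.44, 0.003]
contact_force: [0.6, 1.2, -2.3]
grip_width: 0.0144
gripper_force: 39.0
```

```bash
python3 - <<'E'
from h import *
c=np.zeros((600,800,3),np.uint8)
p,d=grab('scene'); a=cv2.resize(p[150:310,120:340],None,fx=2.2,fy=2.2,interpolation=cv2.INTER_CUBIC);c[:a.shape[0],:a.shape[1]]=a
p,d=grab('top'); b=cv2.resize(p[140:245,120:410],None,fx=2.3,fy=2.3,interpolation=cv2.INTER_CUBIC);c[a.shape[0]:a.shape[0]+b.shape[0],:b.shape[1]]=b[:600-a.shape[0]]
cv2.imwrite('pics/a1.png',c)
W=world('scene',np.load('scene.npz')['d']).reshape(-1,3)
q=W[(abs(W[:,0]-.453)<.09)&(abs(W[:,1]-.147)<.09)&(W[:,2]>.02)&(W[:,2]<.10)]
print(len(q),q.min(0),q.max(0),cv2.minAreaRect((q[:,:2]*1000).astype(np.float32)))
for z in np.arange(.04,.10,.01):
    s=q[abs(q[:,2]-z)<.005]; 
    if len(s): print(round(z,3),len(s),s[:,0].min().round(3),s[:,0].max().round(3),s[:,1].max().round(3))
E
```

```text
908 [0.41042483 0.08482853 0.05125103] [0.49000495 0.20584176 0.09986945] ((451.255126953125, 145.46290588378906), (61.98933410644531, 114.23406982421875), 11.861659049987793)
0.05 52 0.411 0.489 0.203
0.06 192 0.411 0.49 0.205
0.07 165 0.412 0.488 0.205
0.08 181 0.411 0.489 0.204
0.09 186 0.41 0.49 0.205
```

View pics/a1.png

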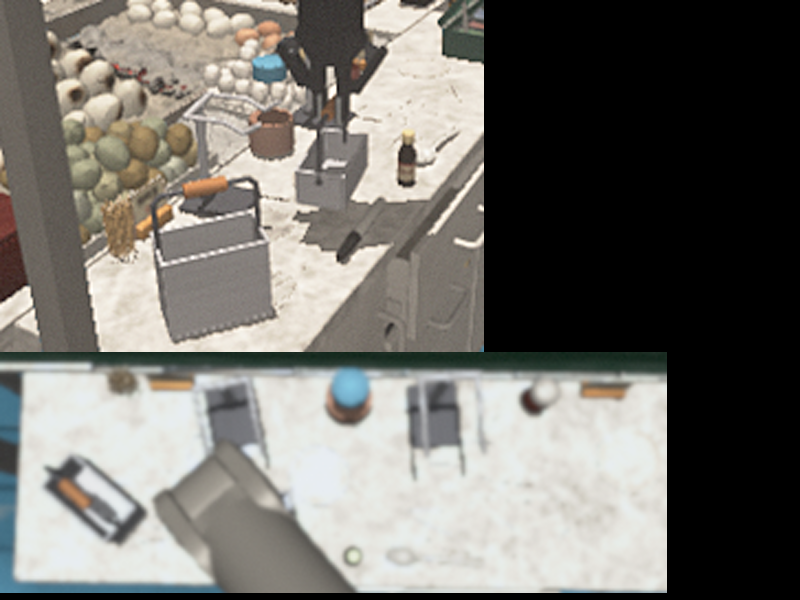

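Call:
servo_tool:
  commands:
    - [0,0,0.2,5,1,0,1]
    - [0,0,0.4,14,3,0,1]
    - [0,0,0.6,25,6,0,1]
    - [0,0,0.8,38,9,0,1]
    - [0,0,1,50,12,0,1]

```text
clock: 6.87
tcp_pos: [0.5056, 0.1583, 0.1431]
orientation: [1.955, 2.458, 0.003]
contact_force: [-0.2, 0.2, -1.8]
grip_width: 0.0146
gripper_force: 39.1
```

Call:
servo_tool:
  commands:
    - [0,0,0,14,4,0,1]
    - [0,0,0,26,7,0,1]
    - [0,0,0,36,9,0,1]
    - [0,0,0,43,11,0,1]
    - [0,0,0,47,12,0,1]

```text
clock: 7.28
tcp_pos: [0.5517, 0.1702, 0.1424]
orientation: [1.956, 2.459, 0.001]
contact_force: [0.0, -0.1, -1.4]
grip_width: 0.0147
gripper_force: 39.1
```

Call:
servo_tool:
  commands:
    - [0,0,0,0,0,-2,1]
    - [0,0,0,0,0,-6,1]
    - [0,0,0,0,0,-11,1]
    - [0,0,0,0,0,-15,1]
    - [0,0,0,0,0,-18,1]

```text
clock: 7.7
tcp_pos: [0.5495, 0.1695, 0.1235]
orientation: [-1.955, -2.459, 0.002]
contact_force: [0.9, 1.0, -1.6]
grip_width: 0.015
gripper_force: 39.1
```

```bash
python3 - <<'E'
from h import *
p,d=grab('scene'); cv2.imwrite('pics/a2.png',cv2.resize(p[160:270,170:320],None,fx=5,fy=5,interpolation=cv2.INTER_CUBIC))
print(r.get_obs()['contact_force'])
E
```

```text
[-0.83984657 -0.9732286  -1.61301089]
```

View pics/a2.png

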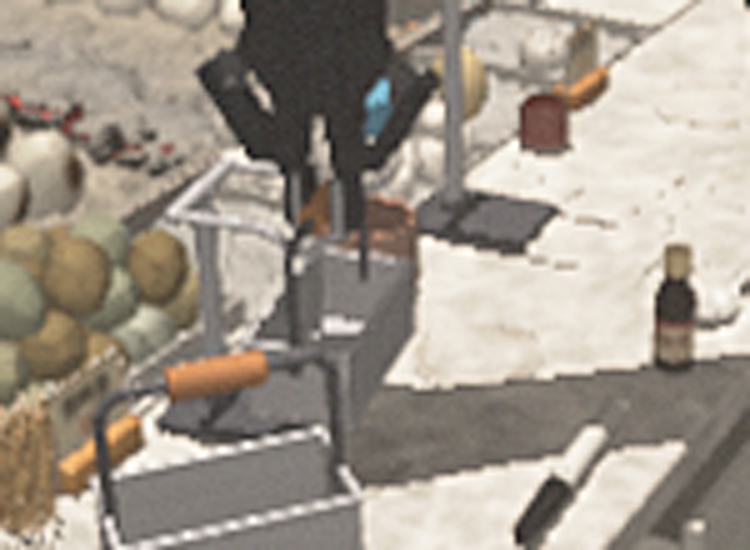

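Call:
servo_tool:
  commands:
    - [0,0,0,0,0,-2,1]
    - [0,0,0,0,0,-4,1]
    - [0,0,0,0,0,-5,1]
    - [0,0,0,0,0,-6,1]
    - [0,0,0,0,0,-6,1]

```text
clock: 8.17
tcp_pos: [0.5503, 0.1699, 0.1184]
orientation: [1.955, 2.459, 0.0]
contact_force: [-0.1, -1.3, -0.5]
grip_width: 0.0145
gripper_force: 39.3
```

Call:
servo_tool:
  commands:
    - [0,0,0,0,0,-1,1]
    - [0,0,0,0,0,-2,1]
    - [0,0,0,0,0,-2,1]

```text
clock: 8.42
tcp_pos: [0.5505, 0.17, 0.1179]
orientation: [1.954, 2.458, 0.0]
contact_force: [-4.5, -3.1, 13.0]
grip_width: 0.0146
gripper_force: 40.6
```

Call:
servo_tool:
  commands:
    - [0,0,0,0,0,0,0.85]
    - [0,0,0,0,0,0,0.8]
    - [0,0,0,0,0,0,0.7]
    - [0,0,0,0,0,0,0.6]
    - [0,0,0,0,0,0,0.5]

```text
clock: 8.83
tcp_pos: [0.5502, 0.1699, 0.1162]
orientation: [-1.955, -2.459, -0.0]
contact_force: [-0.1, 0.9, 0.1]
grip_width: 0.0425
gripper_force: 0.0
```

Call:
servo_tool:
  commands:
    - [0,0,0,0,0,0,0.4]
    - [0,0,0,0,0,8,0.4]
    - [0,0,0,0,0,25,0.4]
    - [0,0,0,0,0,50,0.4]
    - [0,0,0,0,0,80,0.4]

```text
clock: 9.25
tcp_pos: [0.5492, 0.1695, 0.1964]
orientation: [-1.953, -2.458, 0.004]
contact_force: [-0.4, 0.1, -0.2]
grip_width: 0.0513
gripper_force: 0.0
```

Call:
servo_tool:
  commands:
    - [0,0,0,0,0,30,0]
    - [0,0,0,0,10,60,0]
    - [0,0,-7,0,30,90,0]
    - [0,0,-14,-10,60,115,0]
    - [0,0,-21,-20,90,130,0]

```text
clock: 9.67
tcp_pos: [0.5312, 0.2607, 0.3303]
orientation: [2.379, 2.051, 0.007]
contact_force: [0.8, 1.0, 0.4]
grip_width: 0.0852
gripper_force: 0.0
```

```bash
python3 - <<'E'
from h import *
c=np.zeros((600,800,3),np.uint8)
p,d=grab('scene'); a=cv2.resize(p[165:310,150:330],None,fx=4,fy=4,interpolation=cv2.INTER_CUBIC); cv2.imwrite('pics/a3.png',a)
W=world('scene',d).reshape(-1,3)
q=W[(abs(W[:,0]-.55)<.08)&(abs(W[:,1]-.17)<.08)&(W[:,2]>.025)&(W[:,2]<.08)]
print(q.min(0),q.max(0),cv2.minAreaRect((q[:,:2]*1000).astype(np.float32)))
h=cv2.cvtColor(p,cv2.COLOR_BGR2HSV).reshape(-1,3)
m=(h[:,0]>=5)&(h[:,0]<=18)&(h[:,1]>120)&(h[:,2]>70)
for x,y in((.55,.17),(.48,.357)):
    g=W[m&(abs(W[:,0]-x)<.05)&(abs(W[:,1]-y)<.05)&(W[:,2]>.1)&(W[:,2]<.2)]; print('grip',len(g),np.median(g,0) if len(g) else '')
E
```

```text
[0.50825525 0.10763947 0.0287768 ] [0.62673146 0.23055666 0.07975716] ((573.5824584960938, 175.86956787109375), (109.10189819335938, 115.33492279052734), 13.145637512207031)
grip 39 [0.5473046  0.17473565 0.14155038]
grip 101 [0.47690583 0.3595716  0.15928341]
```

View pics/a3.png

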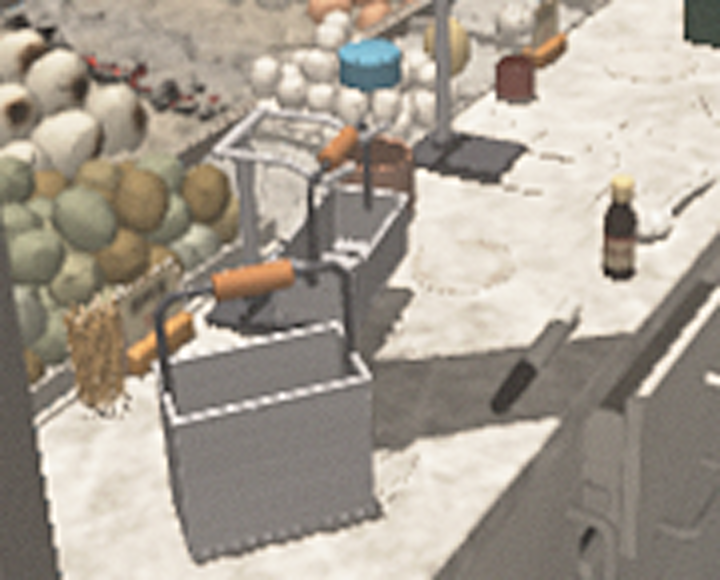

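Call:
servo_tool:
  commands:
    - [0,0,-7,-10,20,0,0]
    - [0,0,-14,-20,45,0,0]
    - [0,0,-20,-30,68,-20,0]
    - [0,0,-26,-40,86,-45,0]
    - [0,0,-31,-50,96,-75,0]

```text
clock: 10.13
tcp_pos: [0.4794, 0.3593, 0.2523]
orientation: [-2.834, -1.35, -0.006]
contact_force: [0.2, 0.3, 1.2]
grip_width: 0.0859
gripper_force: 0.0
```

Call:
servo_tool:
  commands:
    - [0,0,0,0,0,-25,0]
    - [0,0,0,0,0,-45,0]
    - [0,0,0,0,0,-60,0]
    - [0,0,0,0,0,-68,0]
    - [0,0,0,0,0,-70,0]

```text
clock: 10.55
tcp_pos: [0.4796, 0.3552, 0.18]
orientation: [2.834, 1.354, -0.004]
contact_force: [0.0, -0.4, 1.0]
grip_width: 0.0856
gripper_force: 0.0
```

Call:
servo_tool:
  commands:
    - [0,0,-0.5,0,2,-15,0]
    - [0,0,-0.5,0,2,-29,0]
    - [0,0,-0.5,0,2,-39,0]
    - [0,0,-0.5,0,2,-44,0]
    - [0,0,-0.5,0,2,-44,0]

```text
clock: 10.97
tcp_pos: [0.4801, 0.3575, 0.1368]
orientation: [2.841, 1.341, -0.002]
contact_force: [-0.5, -0.8, 0.2]
grip_width: 0.0856
gripper_force: 0.0
```

Call:
servo_tool:
  commands:
    - [0,0,0,0,0,0,0.3]
    - [0,0,0,0,0,0,0.5]
    - [0,0,0,0,0,0,0.7]
    - [0,0,0,0,0,0,0.9]
    - [0,0,0,0,0,0,1]

```text
clock: 11.38
tcp_pos: [0.4804, 0.358, 0.1378]
orientation: [-2.841, -1.341, -0.001]
contact_force: [0.3, 0.6, -0.2]
grip_width: 0.0259
gripper_force: 0.0
```

Call:
servo_tool:
  commands:
    - [0,0,0,0,0,0,1]
    - [0,0,0,0,0,0,1]
    - [0,0,0,0,0,0,1]
    - [0,0,0,0,0,0,1]
    - [0,0,0,0,0,0,1]

```text
clock: 11.8
tcp_pos: [0.4805, 0.3579, 0.1377]
orientation: [2.841, 1.34, 0.001]
contact_force: [0.0, -2.1, 5.1]
grip_width: 0.0146
gripper_force: 39.2
```

Call:
servo_tool:
  commands:
    - [0,0,0,0,0,8,1]
    - [0,0,0,0,0,22,1]
    - [0,0,0,0,0,42,1]
    - [0,0,0,0,0,68,1]
    - [0,0,0,0,0,96,1]

```text
clock: 12.22
tcp_pos: [0.4791, 0.3572, 0.2332]
orientation: [2.841, 1.341, -0.005]
contact_force: [-0.2, 0.2, -1.8]
grip_width: 0.0145
gripper_force: 39.2
```

Call:
servo_tool:
  commands:
    - [0,0,0,0,0,28,1]
    - [0,0,0,0,0,60,1]
    - [0,0,0,0,0,90,1]
    - [0,0,0,0,0,114,1]
    - [0,0,0,0,0,127,1]

```text
clock: 12.63
tcp_pos: [0.4802, 0.3587, 0.3638]
orientation: [-2.84, -1.341, -0.005]
contact_force: [0.3, 1.0, -2.4]
grip_width: 0.0145
gripper_force: 39.3
```

Call:
servo_tool:
  commands:
    - [0,0,2,-1,-8,0,1]
    - [0,0,5,-2,-24,0,1]
    - [0,0,8,-4,-46,0,1]
    - [0,0,11,-6,-74,0,1]
    - [0,0,14,-8,-104,0,1]

```text
clock: 13.05
tcp_pos: [0.4711, 0.2536, 0.3598]
orientation: [-2.652, -1.683, 0.002]
contact_force: [1.2, -1.1, -2.6]
grip_width: 0.015
gripper_force: 39.2
```

Call:
servo_tool:
  commands:
    - [0,0,4,-2,-32,0,1]
    - [0,0,8,-4,-64,0,1]
    - [0,0,12,-6,-96,0,1]
    - [0,0,16,-8,-128,0,1]
    - [0,0,19,-10,-160,0,1]

```text
clock: 13.47
tcp_pos: [0.4612, 0.0925, 0.3601]
orientation: [-2.339, -2.097, 0.001]
contact_force: [0.4, -0.5, -2.5]
grip_width: 0.0145
gripper_force: 39.2
```

Call:
servo_tool:
  commands:
    - [0,0,3,-3,-32,0,1]
    - [0,0,6,-6,-64,0,1]
    - [0,0,8,-8,-96,0,1]
    - [0,0,10,-10,-125,0,1]
    - [0,0,12,-12,-150,0,1]

```text
clock: 13.88
tcp_pos: [0.4492, -0.0581, 0.3601]
orientation: [-2.111, -2.326, 0.001]
contact_force: [-0.0, 0.4, -2.2]
grip_width: 0.0143
gripper_force: 39.2
```

Call:
servo_tool:
  commands:
    - [0,0,0,0,-20,0,1]
    - [0,0,0,0,-35,0,1]
    - [0,0,0,0,-46,0,1]
    - [0,0,0,0,-52,0,1]
    - [0,0,0,0,-55,0,1]

```text
clock: 14.3
tcp_pos: [0.45, -0.1114, 0.3601]
orientation: [-2.112, -2.325, 0.0]
contact_force: [0.2, -0.3, -2.0]
grip_width: 0.0148
gripper_force: 39.2
```

Call:
servo_tool:
  commands:
    - [0,0,0,0,0,-10,1]
    - [0,0,0,0,0,-30,1]
    - [0,0,0,0,0,-60,1]
    - [0,0,0,0,0,-90,1]
    - [0,0,0,0,0,-110,1]

```text
clock: 14.72
tcp_pos: [0.4488, -0.1094, 0.2472]
orientation: [-2.107, -2.326, 0.002]
contact_force: [-0.7, -0.1, -2.1]
grip_width: 0.0143
gripper_force: 39.2
```

Call:
servo_tool:
  commands:
    - [0,0,0,0,0,-20,1]
    - [0,0,0,0,0,-35,1]
    - [0,0,0,0,0,-45,1]
    - [0,0,0,0,0,-51,1]
    - [0,0,0,0,0,-53,1]

```text
clock: 15.13
tcp_pos: [0.4499, -0.1104, 0.1964]
orientation: [-2.11, -2.326, 0.001]
contact_force: [0.5, -0.2, -1.5]
grip_width: 0.0143
gripper_force: 39.2
```

```bash
python3 - <<'E'
from h import *
p,d=grab('scene'); cv2.imwrite('pics/a4.png',cv2.resize(p[100:250,190:360],None,fx=4,fy=4,interpolation=cv2.INTER_CUBIC))
W=world('scene',d).reshape(-1,3)
q=W[(abs(W[:,0]-.45)<.085)&(abs(W[:,1]+.11)<.085)&(W[:,2]>.03)&(W[:,2]<.15)]
print(q.min(0),q.max(0),cv2.minAreaRect((q[:,:2]*1000).astype(np.float32)))
p=W[(W[:,0]>.5)&(W[:,0]<.66)&(W[:,1]>-.16)&(W[:,1]<-.04)&(abs(W[:,2]-.192)<.025)]
print(cv2.minAreaRect((p[:,:2]*1000).astype(np.float32)))
E
```

```text
[ 0.41413533 -0.17065558  0.05463979] [ 0.48395309 -0.05105917  0.14987355] ((449.089111328125, -110.27259826660156), (61.87859344482422, 116.87118530273438), 4.602128028869629)
((579.1239624023438, -97.17788696289062), (102.22193145751953, 78.20903015136719), 4.015501976013184)
```

View pics/a4.png

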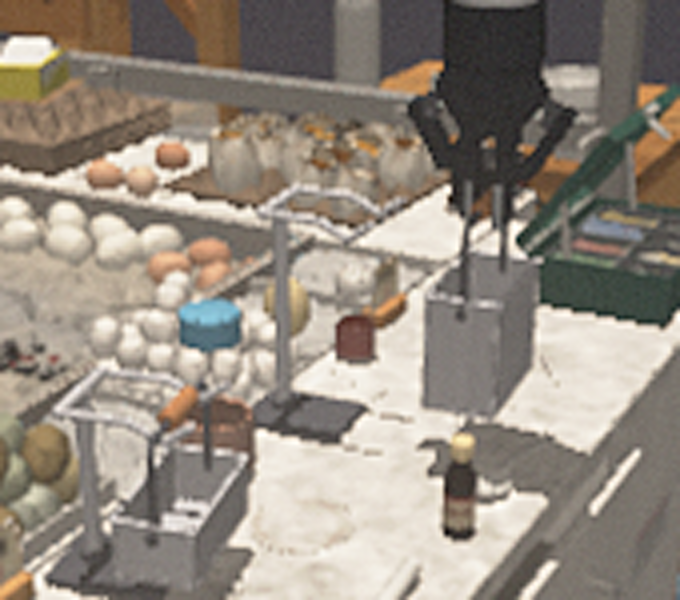

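Call:
servo_tool:
  commands:
    - [0,0,0,5,0,0,1]
    - [0,0,0,14,1,0,1]
    - [0,0,0,27,2,0,1]
    - [0,0,0,40,4,0,1]
    - [0,0,0,53,5,0,1]

```text
clock: 15.6
tcp_pos: [0.5054, -0.1059, 0.1983]
orientation: [2.111, 2.324, 0.002]
contact_force: [0.6, -0.6, -2.1]
grip_width: 0.0143
gripper_force: 39.2
```

Call:
servo_tool:
  commands:
    - [0,0,0,14,2,0,1]
    - [0,0,0,27,3,0,1]
    - [0,0,0,38,4,0,1]
    - [0,0,0,46,5,0,1]
    - [0,0,0,50,5,0,1]

```text
clock: 16.02
tcp_pos: [0.5549, -0.1007, 0.1976]
orientation: [2.111, 2.326, 0.002]
contact_force: [0.3, -0.3, -1.2]
grip_width: 0.0145
gripper_force: 39.2
```

Call:
servo_tool:
  commands:
    - [0,0,0,0,0,-2,1]
    - [0,0,0,0,0,-6,1]
    - [0,0,0,0,0,-11,1]
    - [0,0,0,0,0,-15,1]
    - [0,0,0,0,0,-18,1]

```text
clock: 16.43
tcp_pos: [0.5524, -0.1013, 0.1785]
orientation: [-2.112, -2.325, 0.001]
contact_force: [0.4, 1.4, -1.3]
grip_width: 0.0145
gripper_force: 39.2
```

Call:
servo_tool:
  commands:
    - [0,0,0,0,0,-2,1]
    - [0,0,0,0,0,-4,1]
    - [0,0,0,0,0,-5,1]
    - [0,0,0,0,0,-6,1]
    - [0,0,0,0,0,-6,1]

```text
clock: 16.85
tcp_pos: [0.5532, -0.1011, 0.1737]
orientation: [2.112, 2.326, -0.0]
contact_force: [-1.1, -0.5, 0.6]
grip_width: 0.0142
gripper_force: 39.7
```

Call:
servo_tool:
  commands:
    - [0,0,0,0,0,-1,1]
    - [0,0,0,0,0,-2,1]
    - [0,0,0,0,0,-2,1]

```text
clock: 17.1
tcp_pos: [0.5534, -0.1012, 0.1733]
orientation: [2.111, 2.325, -0.0]
contact_force: [-8.0, 0.9, 14.6]
grip_width: 0.0143
gripper_force: 41.0
```

```bash
python3 - <<'E'
from h import *
p,d=grab('scene'); cv2.imwrite('pics/a5.png',cv2.resize(p[130:230,190:330],None,fx=5,fy=5,interpolation=cv2.INTER_CUBIC))
print(r.get_obs()['contact_force'])
E
```

```text
[-7.80870465  0.52552465 12.9476276 ]
```

View pics/a5.png

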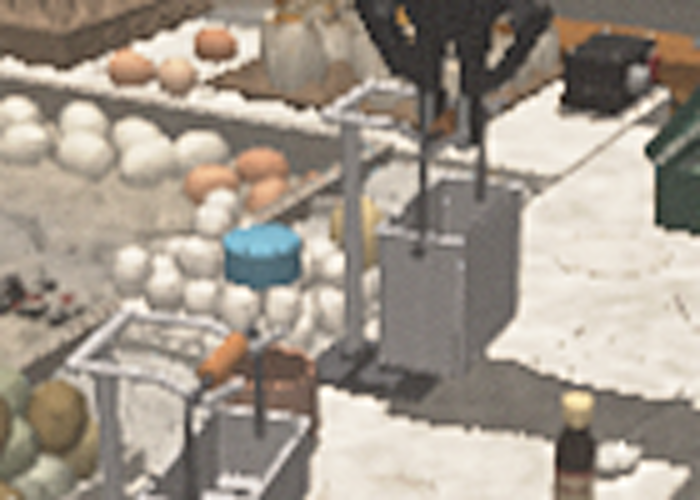

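Call:
servo_tool:
  commands:
    - [0,0,0,-1,0,0,1]
    - [0,0,0,-2,0,0,1]
    - [0,0,0,-2,0,-1,1]

```text
clock: 17.4
tcp_pos: [0.5533, -0.1012, 0.1731]
orientation: [2.109, 2.323, 0.005]
contact_force: [-4.7, 0.8, 22.0]
grip_width: 0.0145
gripper_force: 41.5
```

Call:
servo_tool:
  commands:
    - [0,0,0,0,0,0,0.85]
    - [0,0,0,0,0,0,0.8]
    - [0,0,0,0,0,0,0.7]
    - [0,0,0,0,0,0,0.6]
    - [0,0,0,0,0,0,0.5]

```text
clock: 17.82
tcp_pos: [0.5512, -0.1011, 0.1701]
orientation: [-2.112, -2.326, 0.0]
contact_force: [0.2, -0.9, -0.7]
grip_width: 0.0424
gripper_force: 0.0
```

Call:
servo_tool:
  commands:
    - [0,0,0,0,0,0,0.4]
    - [0,0,0,0,0,8,0.4]
    - [0,0,0,0,0,25,0.4]
    - [0,0,0,0,0,50,0.4]
    - [0,0,0,0,0,80,0.4]

```text
clock: 18.23
tcp_pos: [0.5502, -0.101, 0.2503]
orientation: [-2.11, -2.324, 0.002]
contact_force: [0.7, 0.0, 0.0]
grip_width: 0.0515
gripper_force: 0.0
```

Call:
servo_tool:
  commands:
    - [0,0,0,-5,0,30,0.4]
    - [0,0,0,-20,0,60,0.4]
    - [0,0,0,-40,0,80,0.4]
    - [0,0,0,-60,0,95,0.4]
    - [0,0,0,-70,0,100,0.4]

```text
clock: 18.65
tcp_pos: [0.4806, -0.1011, 0.3535]
orientation: [2.109, 2.323, 0.003]
contact_force: [0.1, 0.3, 0.1]
grip_width: 0.051
gripper_force: 0.0
```

```bash
python3 - <<'E'
from h import *
p,d=grab('scene'); cv2.imwrite('pics/a6.png',cv2.resize(p[130:250,180:330],None,fx=5,fy=5,interpolation=cv2.INTER_CUBIC))
W=world('scene',d).reshape(-1,3)
h=cv2.cvtColor(p,cv2.COLOR_BGR2HSV).reshape(-1,3)
m=(h[:,0]>=5)&(h[:,0]<=18)&(h[:,1]>120)&(h[:,2]>70)
for x,y,z in((.55,.17,.135),(.553,-.1,.19)):
    g=W[m&(abs(W[:,0]-x)<.05)&(abs(W[:,1]-y)<.05)&(abs(W[:,2]-z)<.03)]; print('grip',len(g),np.median(g,0),g.min(0),g.max(0))
q=W[(W[:,0]>.5)&(W[:,0]<.6)&(abs(W[:,1]+.1)<.07)&(W[:,2]>.02)&(W[:,2]<.14)]
for z in np.arange(.03,.14,.02):
    s=q[abs(q[:,2]-z)<.007]
    if len(s): print(round(z,3),len(s),s.min(0).round(3),s.max(0).round(3))
E
```

```text
grip 37 [0.54774716 0.16873513 0.14175201] [0.54022577 0.14907884 0.13642362] [0.55741818 0.19123789 0.14391945]
grip 18 [ 0.5496018  -0.09885846  0.19541618] [ 0.54517221 -0.11856309  0.19338968] [ 0.55671045 -0.07723572  0.19751807]
0.03 25 [ 0.52  -0.151  0.032] [ 0.578 -0.046  0.037]
0.05 103 [ 0.519 -0.155  0.043] [ 0.578 -0.042  0.057]
0.07 109 [ 0.518 -0.155  0.063] [ 0.578 -0.042  0.077]
0.09 139 [ 0.518 -0.16   0.083] [ 0.586 -0.043  0.097]
0.11 168 [ 0.518 -0.16   0.103] [ 0.587 -0.044  0.117]
0.13 151 [ 0.518 -0.16   0.123] [ 0.588 -0.041  0.137]
```

View pics/a6.png

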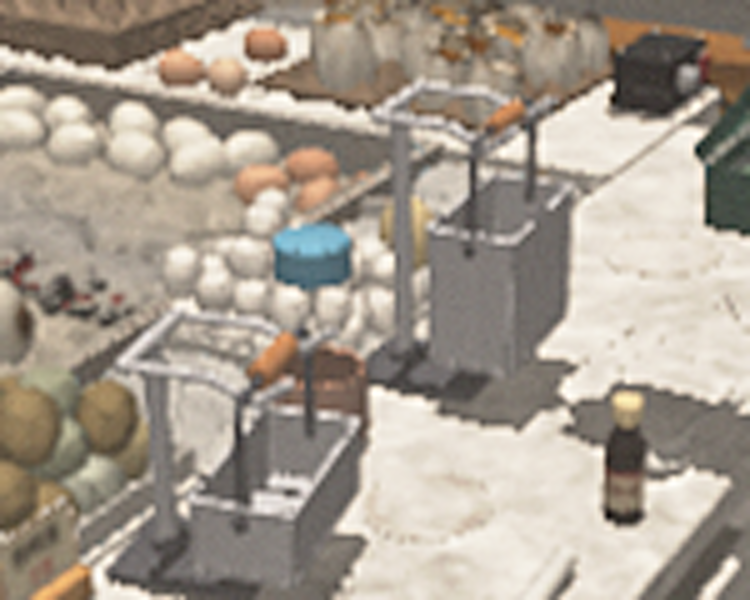

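Call:
servo_tool:
  commands:
    - [0,0,0,-5,0,0,0.4]
    - [0,0,0,-5,0,0,0.4]
    - [0,0,0,-5,0,0,0.4]
    - [0,0,0,-5,0,0,0.4]
    - [0,0,0,-5,0,0,0.4]

```text
clock: 19.12
tcp_pos: [0.4765, -0.101, 0.3494]
orientation: [-2.11, -2.325, 0.001]
contact_force: [0.2, 0.4, 0.0]
grip_width: 0.0511
gripper_force: 0.0
```

Call:
servo_tool:
  commands:
    - [0,0,0,0,0,0,0.4]
    - [0,0,0,0,0,0,0.4]
    - [0,0,0,0,0,0,0.4]
    - [0,0,0,0,0,0,0.4]
    - [0,0,0,0,0,0,0.4]

```text
clock: 19.53
tcp_pos: [0.4763, -0.1011, 0.3503]
orientation: [-2.112, -2.326, -0.0]
contact_force: [-0.1, 0.0, -0.4]
grip_width: 0.0516
gripper_force: 0.0
```

```bash
python3 - <<'E'
from h import *
for k in range(30):
    p,d=grab('scene')
    if k%3: continue
    W=world('scene',d).reshape(-1,3); o=[]
    for x,y,z0,z1 in((.55,-.1,.05,.08),(.55,-.1,.105,.13),(.55,.17,.035,.05),(.55,.17,.06,.075)):
        q=W[(W[:,0]>.49)&(W[:,0]<.585)&(abs(W[:,1]-y)<.075)&(W[:,2]>z0)&(W[:,2]<z1)]; o+=list(q[:,:2].mean(0).round(4))
    print(*o)
E
```

```text
0.5389 -0.0695 0.5496 -0.0952 0.5423 0.1818 0.546 0.1784
0.539 -0.0694 0.5494 -0.0943 0.5428 0.181 0.5464 0.1781
0.5387 -0.0688 0.5495 -0.0959 0.5417 0.1823 0.5462 0.1792
0.539 -0.0694 0.5497 -0.0947 0.5411 0.183 0.5472 0.1789
0.5389 -0.0692 0.5496 -0.0946 0.5423 0.1793 0.5463 0.1786
0.5387 -0.0694 0.5497 -0.0947 0.5414 0.1824 0.5467 0.1786
0.5387 -0.0694 0.5495 -0.095 0.542 0.1828 0.5464 0.1787
0.5387 -0.0688 0.5491 -0.0956 0.5413 0.1819 0.5463 0.1785
0.5388 -0.0692 0.5496 -0.0959 0.5419 0.1801 0.5468 0.1781
0.5391 -0.0693 0.5495 -0.0948 0.542 0.1806 0.5467 0.178
```

Both caddies are still.

```bash
python3 -c "
from bench import r
print(r.hand_in())"
```

```text
the job is handed in; nothing more can be done
None
```

The deep caddy is hanging on the high hook and the shallow caddy on the low one; both looked level and still with the hand clear. I handed the job in at about 21 s, and `hand_in()` gave no verdict. I saw nothing knocked over, but did not re-measure the bystanders' positions.

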